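# Refit the nut mill's knob

### The arm

A 6-joint arm with a two-finger parallel gripper is mounted at the origin on the work surface. World frame = base frame: x ahead of the robot, y to its left, z up, the work surface at z = 0. Lengths are in m, angles in rad, forces in N, time in s.
With the tool pointing down it reaches from about 0.25 to 0.8 m from the base axis. Payload 3.9 kg.
Tool frame: the origin (TCP) lies midway between the tips of the shut fingers; the grasp point (between the pads) lies 19 mm behind it (r.hold_point_z is the distance from the TCP to the grasp point, in m); z points along the fingers, y is the line along which they close (so a half turn about z gives the same grasp; the last joint's range is limited). The gripper opens to 85 mm and grips with 20 to 120 N. Pads are 22 mm wide; open, the fingers measure 114 mm over their backs; the gripper's body (76 mm by 85 mm) begins 54 mm behind the grasp point. The pads swing forward as they close: fully open they stand 13 mm farther back than shut.
Start: joints at [-1.241, 0.26, -0.138, 1.173, 0, 1.571], TCP at [0.17, -0.497, 0.231] pointing down, gripper open.
Joint ranges: [-2.78, 2.78], [-0.83, 1.72], [-1.28, 1.37], [-1.9, 2.12], [-1.57, 1.48], [-3.14, 3.14]. Speed limits (rad/s): [2.57, 2.57, 3.14, 3.14, 3.14, 3.14].

### API

Orientations are given as a rotation vector (axis times angle).
In Python, from rig import readout, viewer, r gives the robot as it stands.
- The arm moves only by the tool apply_moves, never from a script. Its argument "moves" is a list of rows, each a list of 3 entries, a list of its own where there are three numbers: the closure, from -1 (fully open) to 1 (shut), then the shift along the tool's x, y, z in units of 40 mm (1.0 is 40 mm), then the turn, a rotation vector about the tool's x, y, z in units of 5 degrees (1.0 is 5 degrees). In form: [[hand, [x, y, z], [ax, ay, az]], ...]. A call has exactly 8 rows; each row shifts and turns the commanded pose from where the row before left it, along the tool's axes as they then stand; what a row does not reach is not made up. A row lasts 1/12 s, in which the tool goes at most 41.7 mm and 7.16 degrees, less where a joint would pass 70% of its speed; a pose out of reach is approached as far as the arm can. A call is refused whole if a number of a shift passes 1 or a number of a turn 1, either way. A call with a gripper value outside its range is refused whole. The fingers move at their own pace and stop on an object; "newtons" is the grip in N (left out, the last holds). Time passes only in rows, so rows that do not move let the fingers close, or fill a call up. It gives the time, the measured TCP pose, the force, the opening and the grip force at its end, in the units of the state.
- readout.state(): the state, without advancing time (a new reading comes with each control period).
- viewer.grab_frame(name): name is "scene" or "top" or "wrist"; returns the picture (480x640x3 uint8, blue, green, red); there is no depth.
- viewer.calibration(name): a dict with "mtx" (3x3 intrinsics, pixels), "world_from_camera" (4x4, takes a point from camera to world coordinates). Camera axes: x right, y up, looking along -z (the intrinsics and any distortion apply to the point x, -y, -z); pixel columns grow to the right and rows downward; lengths in m; the calibration is good to about 2 mm. A picture is of the moment at which its call begins: read the wrist's pose just before it. calibration takes no time and is no camera call; for the wrist camera it gives the pose at the moment of the call.
- r.hand_in(): hands the job in; it is judged then, once.
Trained networks look in the newest picture that a camera, given by its name, has taken for a name from the list of things; names that differ only in an ending like _2 or _b are one class to them, and where a whole thing is asked for, a point or a joint stands for the part that bears it (a point fixed in the world has none). Each returns a list of dicts, best first, with "p" (0 to 1); they miss things now and then, are a little off and sometimes report something else, mostly with a low value. They report only what shows in the picture. A call takes as long as a camera call. They do not tell look-alikes from the thing itself.
- viewer.search_frame(camera, target): "bbox" ([centre column, centre row, width, height] in pixels, round what is visible of it).
The state is a dict: "time": time; "joint_positions": joint angles; "qd": joint speeds; "effort": joint torques, N m; "position": TCP position; "tcp_rot": TCP orientation; "ft_force": force on the tool from outside, world axes, zero at the start; "torque": the same for the moment, N m; "grip_width": finger opening in m; "grasp_force": force on a finger pad.
Only numpy, scipy, OpenCV 4.12 (cv2) and the standard library are available. Lean on these libraries where they do the work, as an engineer would, in place of code of your own. Each camera call takes 0.05 s, during which the arm holds its last target. There are 200 camera calls.

### The job

The nut mill on the pastry counter has been washed and its setting knob, the one with a single straight bar for a grip, must go back on. Bring it over the flat steel shaft on the mill's deck, turn it until its slot lines up with the shaft, push it with the gripper all the way home so that its skirt sits flat on the deck, and let go. Leave the round-grip and cross-grip knobs where they stand.

Things in the scene. Friction and masses are not known exactly. Their poses are not given: they have to be found in the camera images.
- bar_knob_centre (a point): Mill's knob, loose, upright, 80 g, 56 mm tall: round metal skirt 66 mm across, 24 mm tall; on it a straight black bar grip 56 long, 18 wide, 32 mm tall, pinched across with fingertips above the skirt. Underside slot 32 x 16 mm, 20 mm deep, along the bar. Point: knob's centre, 28 mm above its underside; x along bar and slot, z up. Same either way round.
- shaft_seat (a point): Steel tang 24 x 8 mm, 17 mm tall, round top, on the fixed white mill's deck. Point: tang's axis at deck height, 85 mm up, where the knob's underside sits; x along tang, z up. The slot has 4 mm play each side, drops on within 15 degrees, either way round. Shaft turns about z against 0.25 N m friction. Deck goes on 60 mm to +y; a hopper 110 mm wide, 90 mm tall stands about 180 mm to -y.
- round_knob_centre (a point): Another machine's knob, to be left alone: the same metal skirt with a plain round black grip 40 mm across, 56 mm tall in all. The point is its centre, 28 mm above its underside, z up.
- cross_knob_centre (a point): Another machine's knob, to be left alone: the same metal skirt with a cross-shaped black grip of two bars, 56 mm tall in all. The point is its centre, 28 mm above its underside, z up.
Not all that is in view belongs to the job. Leave any orange or purple look-alike of the part that bears bar_knob_centre alone.

How it is judged:
On the way:
1. the gripper pushes the bar knob down over the shaft until it is home (underside within 6 mm of the deck), the fingers still touching it (z of bar_knob_centre in the frame of shaft_seat below 0.034 m and horizontal distance between bar_knob_centre and shaft_seat below 0.012 m and contact force between the fingers and bar_knob above 0.3 N), for 0.1 s.
At the end, for the whole second after the job is handed in: The bar-grip knob is home on the shaft: its underside within 6 mm of the deck, its centre within 12 mm of the shaft's axis, its bar along the tang within 28 degrees either way round, upright within 10 degrees, released and at rest (z of bar_knob_centre in the frame of shaft_seat between 0.02 and 0.034 m and horizontal distance between bar_knob_centre and shaft_seat below 0.012 m and angle between the x axis of bar_knob_centre and the x axis of shaft_seat, either way round below 0.5 rad and angle between bar_knob_centre's own z axis and vertical below 0.17 rad and linear speed of bar_knob below 0.02 m/s); the robot touches nothing.
It fails at once if the round-grip knob is moved by more than 30 mm (distance of round_knob_centre from where it was at the start of the episode above 0.03 m).
It fails at once if the cross-grip knob is moved by more than 30 mm (distance of cross_knob_centre from where it was at the start of the episode above 0.03 m).
It also fails if it takes over 40 s, if anything falls off the work surface, if the arm or the gripper's body presses on something with over 40 N, if the wrist force passes 120 N, or if a joint passes its speed limit or range.

## Working session

There is one attempt and no reset: what is moved stays moved. The work goes in short steps, Python scripts to look and compute and a tool call to move; the robot and the scene stay as the last step left them, time stands still between calls to the robot, and variables do not carry over. Pictures are saved under pics/ and viewed, at most 10 in all, crops included, and the job is handed in when it is done.

Besides the shell and the picture viewer there is one more tool, called after "Emit:" as a command line: name --argument value ..., lists and objects as JSON in quotes. apply_moves: Moves the arm, as the interface text tells. Its arguments: {"type":"object","properties":{"moves":{"type":"array"},"newtons":{"type":"number"}},"required":["moves"]}

```bash
mkdir -p pics; python3 - <<'E'
from rig import readout, viewer, r
import cv2,numpy as np
print(readout.state(), r.hold_point_z)
for c in ["top","scene"]:
    im=viewer.grab_frame(c); cv2.imwrite(f"pics/{c}1.png",im)
    k=viewer.calibration(c); print(c,k["mtx"],np.round(k["world_from_camera"],3))
    for t in ["bar_knob_centre","shaft_seat","round_knob_centre","cross_knob_centre"]:
        print(t,[(np.round(d["bbox"]),round(d["p"],2)) for d in viewer.search_frame(c,t)])
E
```

```text
{'time': 0.0, 'joint_positions': array([-1.24097198e+00,  2.60638668e-01, -1.39403721e-01,  1.17270363e+00,
       -1.65420485e-05,  1.57081851e+00]), 'qd': array([ 0.00066365,  0.00126711,  0.00118453, -0.00137577, -0.0013239 ,
        0.00092844]), 'effort': array([ 2.60349902e-03, -4.05681181e+01,  2.53919381e+01,  1.88490684e-02,
        1.99229871e-04,  7.68103746e-06]), 'position': array([ 0.16980329, -0.49604058,  0.23047558]), 'tcp_rot': array([-3.09708117e+00, -5.15392124e-01,  5.28111281e-04]), 'ft_force': array([-0.47875549,  0.76298976,  0.378052  ]), 'torque': array([ 0.0392711 ,  0.00665968, -0.06989111]), 'grasp_force': 0.0, 'grip_width': 0.08509870788025677} 0.0187
top [[619.37426819   0.         313.34547187]
 [  0.         619.37426819 230.69643285]
 [  0.           0.           1.        ]] [[-0.024  0.992 -0.122  0.508]
 [-1.    -0.025 -0.007  0.098]
 [-0.01   0.122  0.992  0.954]
 [ 0.     0.     0.     1.   ]]
bar_knob_centre [(array([253., 224.,  42.,  44.]), 0.89), (array([324., 195.,  46.,  46.]), 0.8), (array([255., 149.,  44.,  36.]), 0.59)]
shaft_seat [(array([482., 240.,   9.,  15.]), 0.59)]
round_knob_centre [(array([293., 326.,  45.,  46.]), 0.9)]
cross_knob_centre [(array([163., 347.,  50.,  45.]), 0.88)]
scene [[495.7694252    0.         327.05442286]
 [  0.         495.7694252  241.76154876]
 [  0.           0.           1.        ]] [[-0.869 -0.246  0.43   0.976]
 [ 0.495 -0.46   0.737  0.779]
 [ 0.016  0.853  0.522  0.564]
 [ 0.     0.     0.     1.   ]]
bar_knob_centre [(array([263., 325.,  41.,  45.]), 0.96), (array([278., 279.,  38.,  34.]), 0.74), (array([330., 304.,  40.,  46.]), 0.57)]
shaft_seat [(array([270., 191.,   9.,   9.]), 0.62)]
round_knob_centre [(array([380., 263.,  34.,  35.]), 0.68)]
cross_knob_centre [(array([459., 316.,  43.,  46.]), 0.7), (array([271., 190.,   8.,   7.]), 0.18)]
```

View pics/top1.png

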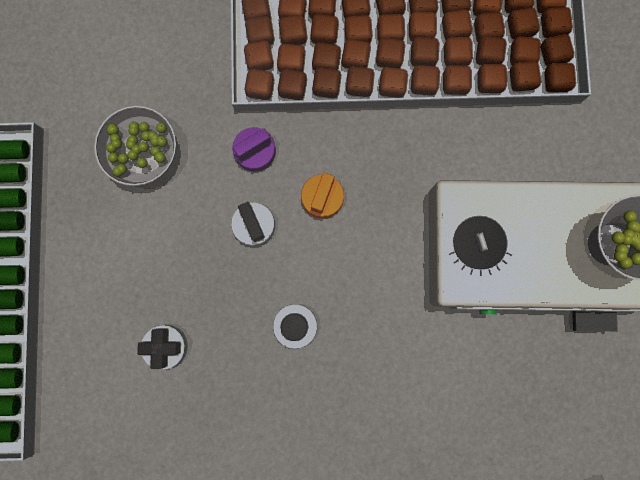

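```bash
python3 - <<'E'
import cv2,numpy as np
t=cv2.imread("pics/top1.png")
a=cv2.resize(t[120:270,220:370],(400,400),interpolation=cv2.INTER_CUBIC)
b=cv2.resize(t[190:290,430:530],(400,400),interpolation=cv2.INTER_CUBIC)
cv2.imwrite("pics/crop1.png",np.hstack([a,b]))
E
```

```text
(no output)
```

View pics/crop1.png

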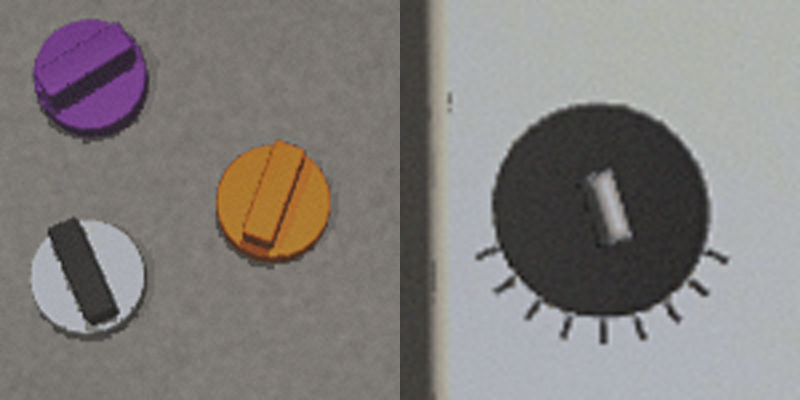

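View pics/scene1.png

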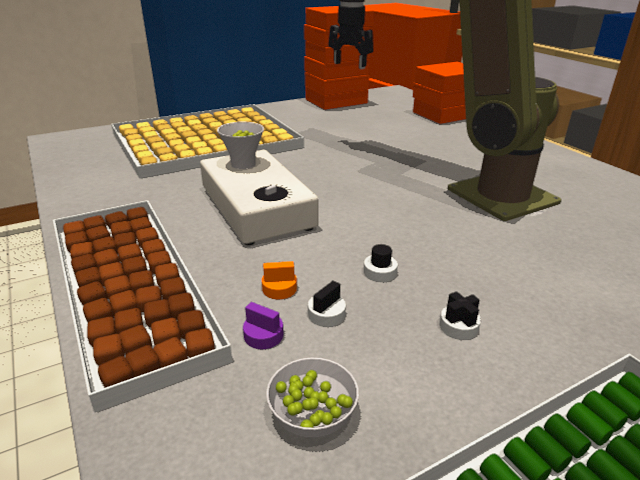

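The candidates in the top picture are the purple knob (253,149), the orange knob (322,195) and the metal-skirted black bar (253,224). The round knob is at (294,326) and the cross at (163,348). The crop confirms that (253,224) is the one wanted: white skirt with a single straight black bar. The tang is at (482,240) on the dark disc.

```bash
cat > h.py <<'E'
from rig import readout, viewer, r
import cv2,numpy as np
def ray(cam,uv,z,k=None):
    k=k or viewer.calibration(cam); T=k["world_from_camera"]
    p=np.linalg.solve(k["mtx"],[uv[0],uv[1],1.]); d=T[:3,:3]@(p*[1,-1,-1])
    return T[:3,3]+d*(z-T[2,3])/d[2]
def axis(cam,mask,z,k=None):
    m=cv2.moments(mask,True); c=np.array([m["m10"],m["m01"]])/m["m00"]
    a=.5*np.arctan2(2*m["mu11"],m["mu20"]-m["mu02"]); e=np.array([np.cos(a),np.sin(a)])
    P=ray(cam,c,z,k); Q=ray(cam,c+10*e,z,k)-P
    return c,m["m00"],P,np.degrees(np.arctan2(Q[1],Q[0]))%180
def biggest(m):
    n,l,s,_=cv2.connectedComponentsWithStats(m.astype(np.uint8)); return (l==1+np.argmax(s[1:,4])).astype(np.uint8)
E
python3 - <<'E'
from h import *
im=cv2.imread("pics/top1.png"); g=im.max(2)
def win(m,u,v,w):
    o=np.zeros_like(m); o[v-w:v+w,u-w:u+w]=m[v-w:v+w,u-w:u+w]; return o
bar=biggest(win(g<75,252,222,18)); print("bar",axis("top",bar,.052))
sk=biggest(win((g>150),253,224,26)); 
(c,d,a)=cv2.fitEllipse(cv2.convexHull(cv2.findContours(sk|bar,0,1)[0][0])); print("skirt",c,d,ray("top",c,.02))
sh=biggest(win(g>110,482,241,14)); print("shaft",axis("top",sh,.098))
dk=biggest(win(g<75,481,242,30)); (c,d,a)=cv2.fitEllipse(cv2.convexHull(cv2.findContours(dk,0,1)[0][0])); print("disc",c,d,ray("top",c,.085))
print("orange",ray("top",(322,195),.028),"round",ray("top",(294,326),.028))
print("scene bar",ray("scene",(330,304),.028),"shaft",ray("scene",(270.5,190.5),.093))
E
```

```text
bar (array([250.57202505, 221.58872651]), 479.0, array([0.63480456, 0.1960541 , 0.052     ]), np.float64(23.917652769876725))
skirt (255.76197814941406, 220.09976196289062) (31.62810516357422, 43.46420669555664) [0.64140153 0.19160082 0.02      ]
shaft (array([482.33333333, 240.73809524]), 84.0, array([ 0.59332502, -0.13013542,  0.098     ]), np.float64(15.995562168002863))
disc (479.6163024902344, 242.3995819091797) (52.26331329345703, 53.985511779785156) [ 0.59237349 -0.1296491   0.085     ]
orange [0.6761349  0.08974766 0.028     ] round [0.48066704 0.13622311 0.028     ]
scene bar [0.6314926  0.20273591 0.028     ] shaft [ 0.59068287 -0.13029405  0.093     ]
```

Emit:
apply_moves --moves '[[-1, [0.69, -0.525, 0], [0, 0, 0]], [-1, [0.69, -0.525, 0], [0, 0, 0]], [-1, [0.69, -0.525, 0], [0, 0, 0]], [-1, [0.69, -0.525, 0], [0, 0, 0]], [-1, [0.69, -0.525, 0], [0, 0, 0]], [-1, [0.69, -0.525, 0], [0, 0, 0]], [-1, [0.69, -0.525, 0], [0, 0, 0]], [-1, [0.69, -0.525, 0], [0, 0, 0]]]' --newtons 40

```text
time: 1.17
position: [0.3252, -0.2648, 0.2316]
tcp_rot: [3.099, 0.515, 0.001]
ft_force: [1.0, -0.9, -0.8]
grip_width: 0.0854
grasp_force: 0.0
```

Emit:
apply_moves --moves '[[-1, [0.69, -0.525, 0], [0, 0, 0]], [-1, [0.69, -0.525, 0], [0, 0, 0]], [-1, [0.69, -0.525, 0], [0, 0, 0]], [-1, [0.69, -0.525, 0], [0, 0, 0]], [-1, [0.69, -0.525, 0], [0, 0, 0]], [-1, [0.69, -0.525, 0], [0, 0, 0]], [-1, [0.69, -0.525, 0], [0, 0, 0]], [-1, [0.69, -0.525, 0], [0, 0, 0]]]'

```text
time: 1.83
position: [0.4798, -0.0341, 0.2315]
tcp_rot: [3.099, 0.516, 0.001]
ft_force: [0.3, -0.2, 0.1]
grip_width: 0.0856
grasp_force: 0.0
```

```bash
python3 - <<'E'
from h import *
from scipy.spatial.transform import Rotation as R
s=readout.state(); print(s["time"],s["position"],s["joint_positions"]); print(R.from_rotvec(s["tcp_rot"]).as_matrix().round(3))
E
```

```text
1.8333 [ 0.47976856 -0.0341185   0.23150493] [-7.09035470e-02  1.84320313e-01 -2.38265272e-01  1.14762285e+00
 -1.37265863e-04  2.74058073e+00]
[[ 0.946  0.324  0.001]
 [ 0.324 -0.946 -0.   ]
 [ 0.     0.    -1.   ]]
```

Emit:
apply_moves --moves '[[-1, [0.69, -0.525, 0], [0, 0, 0]], [-1, [0.69, -0.525, 0], [0, 0, 0]], [-1, [0.69, -0.525, 0], [0, 0, 0]], [-1, [0.69, -0.525, 0], [0, 0, 0]], [-1, [0.69, -0.525, 0], [0, 0, 0]], [-1, [0.69, -0.525, 0], [0, 0, 0]], [-1, [0.69, -0.525, 0], [0, 0, -0.5]], [-1, [0.69, -0.525, 0], [0, 0, -0.5]]]'

```text
time: 2.5
position: [0.6331, 0.197, 0.2312]
tcp_rot: [3.073, 0.654, 0.0]
ft_force: [0.1, -0.3, -0.1]
grip_width: 0.0855
grasp_force: 0.0
```

```bash
python3 - <<'E'
from h import *
s=readout.state(); print(s["time"],s["position"],s["joint_positions"]); k=viewer.calibration("wrist");print(np.round(k["world_from_camera"],3))
im=viewer.grab_frame("wrist"); cv2.imwrite("pics/w1.png",im)
d=[(np.round(d["bbox"]),round(d["p"],2)) for d in viewer.search_frame("wrist","bar_knob_centre")];print(d)
for b,_ in d: print(ray("wrist",b[:2],.028,k))
E
```

```text
2.5 [0.63310102 0.19696955 0.23117731] [ 3.01719828e-01  5.05382957e-01  2.41840953e-01  1.30704657e+00
 -1.94279643e-04  3.02415175e+00]
[[ 0.407  0.874  0.264  0.7  ]
 [-0.913  0.39   0.118  0.227]
 [ 0.    -0.289  0.957  0.374]
 [ 0.     0.     0.     1.   ]]
[(array([375., 101.,  72.,  71.]), 0.86), (array([429., 213.,  70.,  62.]), 0.81), (array([325., 208.,  63.,  70.]), 0.57)]
[0.75473781 0.19319596 0.028     ]
[0.67941647 0.09099496 0.028     ]
[0.6393252 0.194248  0.028    ]
```

View pics/w1.png

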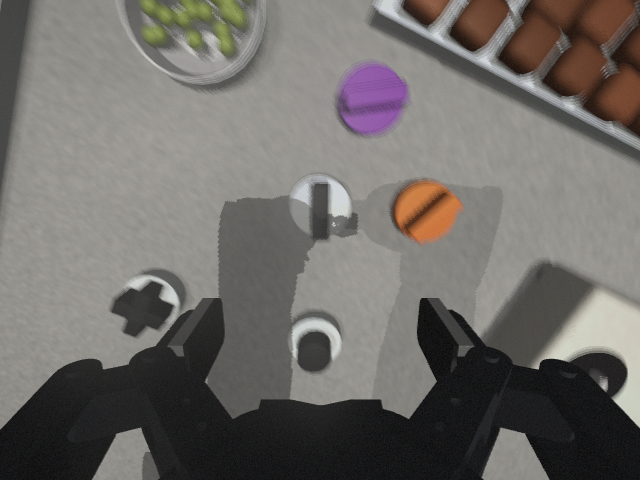

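The wrist picture shows the bar knob at (320,207), its bar upright in the image and so along tool x. The purple knob (372,98) and the orange knob (428,211) stand clear of the fingers' path.

```bash
python3 - <<'E'
from h import *
from scipy.spatial.transform import Rotation as R
k=viewer.calibration("wrist"); im=cv2.imread("pics/w1.png"); g=im.max(2)
m=np.zeros(g.shape,np.uint8); m[175:245,300:332]=(g<70)[175:245,300:332]; m=biggest(m)
a=axis("wrist",m,.052,k); print(a, cv2.boundingRect(m), axis("wrist",m,.045,k)[2])
s=readout.state(); M=R.from_rotvec(s["tcp_rot"]).as_matrix(); print(np.degrees(np.arctan2(M[1,0],M[0,0])))
for P in (a[2],[.635,.196,.05]): print(M.T@(np.array(P)-s["position"])*1000)
E
```

```text
(array([319.49837134, 226.44299674]), 307.0, array([0.62606327, 0.19740963, 0.052     ]), np.float64(24.23256677853638)) (313, 213, 14, 25) [0.62442215 0.19670367 0.045     ]
24.179573634671726
[ -9.03748195  -0.80725904 177.65428942]
[ -1.46527303   4.14175827 179.65954326]
```

```bash
python3 - <<'E'
from h import *
from scipy.spatial.transform import Rotation as R
s=readout.state();k=viewer.calibration("wrist"); im=viewer.grab_frame("wrist"); g=im.max(2); cv2.imwrite("pics/w2.png",im)
M=R.from_rotvec(s["tcp_rot"]).as_matrix(); print(s["position"],s["qd"].round(3))
w=(slice(160,255),slice(280,365))
m=np.zeros(g.shape,np.uint8); m[160:255,280:332]=(g<85)[160:255,280:332]; m=cv2.morphologyEx(m,2,np.ones((5,5))); m=biggest(m)
a=axis("wrist",m,.052,k); print(a, cv2.boundingRect(m)); print(M.T@(a[2]-s["position"])*1000)
cv2.imwrite("pics/c2.png",cv2.resize(np.hstack([im[w],cv2.merge([m*255]*3)[w]]),None,fx=4,fy=4))
E
```

```text
[0.63448335 0.20005391 0.22966678] [-0.046 -0.05  -0.079  0.027 -0.043  0.006]
(array([323.78761062, 217.31084071]), 904.0, array([0.63629951, 0.19734864, 0.052     ]), np.float64(23.611618149456817)) (316, 188, 16, 59)
[  0.27570033   3.44113699 177.66311921]
```

View pics/c2.png

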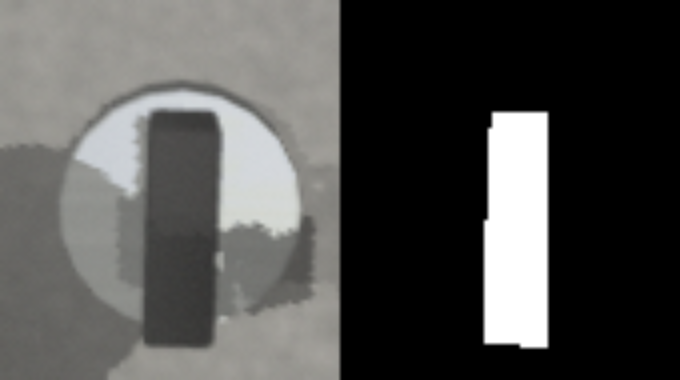

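The crop shows the whole bar, columns 316–334 and rows 188–246, so the knob is at about (0.636, 0.197) with its bar at 24°. That agrees with the top view, so I'll descend and grip.

Emit:
apply_moves --moves '[[-1, [0, 0.1, 0.6], [0, 0, 0]], [-1, [0, 0, 0.8], [0, 0, 0]], [-1, [0, 0, 0.8], [0, 0, 0]], [-1, [0, 0, 0.8], [0, 0, 0]], [-1, [0, 0, 0.7], [0, 0, 0]], [-1, [0, 0, 0.5], [0, 0, 0]], [-1, [0, 0, 0.3], [0, 0, 0]], [-1, [0, 0, 0.2], [0, 0, 0]]]'

```text
time: 3.32
position: [0.6318, 0.1901, 0.0414]
tcp_rot: [3.073, 0.648, -0.006]
ft_force: [-0.2, 0.0, 0.2]
grip_width: 0.0853
grasp_force: 0.0
```

Emit:
apply_moves --moves '[[-1, [0, 0, 0.2], [0, 0, 0]], [-1, [0, 0, 0], [0, 0, 0]], [-1, [0, 0, 0], [0, 0, 0]], [1, [0, 0, 0], [0, 0, 0]], [1, [0, 0, 0], [0, 0, 0]], [1, [0, 0, 0], [0, 0, 0]], [1, [0, 0, 0], [0, 0, 0]], [1, [0, 0, 0], [0, 0, 0]]]' --newtons 60

```text
time: 3.98
position: [0.6341, 0.1919, 0.0357]
tcp_rot: [-3.073, -0.65, -0.001]
ft_force: [-0.5, -0.2, -0.1]
grip_width: 0.0261
grasp_force: 0.0
```

Emit:
apply_moves --moves '[[1, [0, 0, 0], [0, 0, 0]], [1, [0, 0, 0], [0, 0, 0]], [1, [0, 0, 0], [0, 0, 0]], [1, [0, 0, 0], [0, 0, 0]], [1, [0, 0, 0], [0, 0, 0]], [1, [0, 0, 0], [0, 0, 0]], [1, [0, 0, 0], [0, 0, 0]], [1, [0, 0, 0], [0, 0, 0]]]'

```text
time: 4.65
position: [0.6343, 0.192, 0.0358]
tcp_rot: [-3.073, -0.65, -0.002]
ft_force: [0.5, 0.1, 5.8]
grip_width: 0.0172
grasp_force: 59.9
```

Emit:
apply_moves --moves '[[1, [0, 0, -0.2], [0, 0, 0]], [1, [0, 0, -0.4], [0, 0, 0]], [1, [0, 0, -0.5], [0, 0, 0]], [1, [0, 0, -0.5], [0, 0, 0]], [1, [0, 0, -0.5], [0, 0, 0]], [1, [0, 0, -0.5], [0, 0, 0]], [1, [0, 0, -0.5], [0, 0, 0]], [1, [0, 0, -0.4], [0, 0, 0]]]'

```text
time: 5.32
position: [0.6334, 0.1916, 0.1765]
tcp_rot: [3.073, 0.65, -0.001]
ft_force: [1.3, 1.6, -0.4]
grip_width: 0.0169
grasp_force: 59.3
```

Emit:
apply_moves --moves '[[1, [-0.3, 0.5, 0], [0, 0, 0]], [1, [-0.4, 0.7, 0], [0, 0, 0]], [1, [-0.5, 0.8, 0], [0, 0, 0]], [1, [-0.5, 0.8, 0], [0, 0, 0]], [1, [-0.5, 0.8, 0], [0, 0, 0]], [1, [-0.5, 0.8, 0], [0, 0, 0]], [1, [-0.5, 0.8, 0], [0, 0, 0]], [1, [-0.5, 0.8, 0], [0, 0, 0]]]'

```text
time: 5.98
position: [0.5943, -0.0892, 0.1749]
tcp_rot: [-3.073, -0.651, 0.003]
ft_force: [0.5, 0.3, 0.1]
grip_width: 0.0166
grasp_force: 59.3
```

Emit:
apply_moves --moves '[[1, [-0.3, 0.5, 0], [0, 0, 0]], [1, [-0.2, 0.4, 0], [0, 0, 0]], [1, [0, 0, 0], [0, 0, 0.4]], [1, [0, 0, 0], [0, 0, 0.4]], [1, [0, 0, 0], [0, 0, 0.4]], [1, [0, 0, 0], [0, 0, 0.4]], [1, [0, 0, 0], [0, 0, 0]], [1, [0, 0, 0], [0, 0, 0]]]'

```text
time: 6.65
position: [0.5914, -0.1285, 0.1748]
tcp_rot: [-3.111, -0.436, 0.002]
ft_force: [-0.0, -0.4, -0.6]
grip_width: 0.0173
grasp_force: 59.3
```

```bash
python3 - <<'E'
from h import *
s=readout.state(); print(s["time"],s["position"],s["grip_width"])
k=viewer.calibration("wrist"); w=viewer.grab_frame("wrist"); t=viewer.grab_frame("scene"); 
cv2.imwrite("pics/w3.png",w); cv2.imwrite("pics/s3.png",t)
c=cv2.resize(t[90:240,190:340],(480,480),interpolation=cv2.INTER_CUBIC)
cv2.imwrite("pics/c3.png",np.hstack([cv2.resize(w[:,120:520],(320,384)),c[:384]]))
for t in ["bar_knob_centre","shaft_seat"]:
  for cam in ["wrist","scene"]: print(t,cam,[(np.round(d["bbox"]),round(d["p"],2)) for d in viewer.search_frame(cam,t)])
E
```

```text
6.65 [ 0.59141155 -0.12851134  0.1748456 ] 0.01725317051146943
bar_knob_centre wrist [(array([ 84.,  50., 114.,  98.]), 0.78), (array([322., 291., 129., 161.]), 0.6)]
bar_knob_centre scene [(array([269., 161.,  35.,  32.]), 0.96), (array([263., 326.,  44.,  46.]), 0.95), (array([280., 281.,  39.,  34.]), 0.73)]
shaft_seat wrist []
shaft_seat scene [(array([270., 191.,  11.,   9.]), 0.65)]
```

View pics/c3.png

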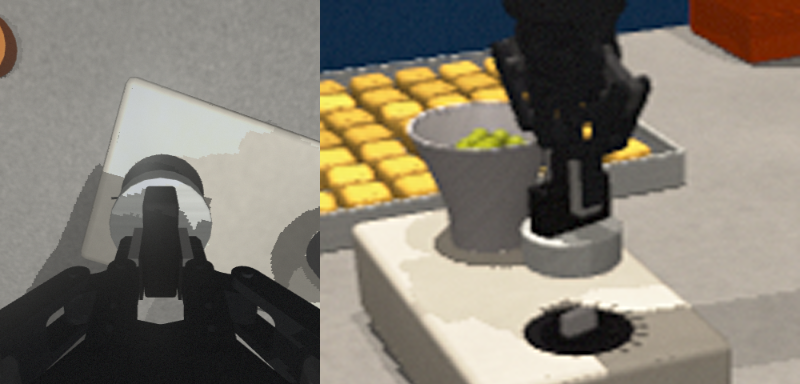

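The knob hangs upright over the mill: skirt centred near (269,161) in the scene view, tang at (270,191). Next I compare the held skirt's and tang's projected outlines with the pictures.

```bash
python3 - <<'E'
from h import *
from scipy.spatial.transform import Rotation as R
s=readout.state(); M=R.from_rotvec(s["tcp_rot"]).as_matrix(); p=s["position"]; print(p,"yaw",np.degrees(np.arctan2(M[1,0],M[0,0])))
def proj(cam,P):
    k=viewer.calibration(cam);T=np.linalg.inv(k["world_from_camera"]); q=(np.array(P)@T[:3,:3].T+T[:3,3])*[1,-1,-1]; q=q@k["mtx"].T; return q[:,:2]/q[:,2:]
th=np.linspace(0,2*np.pi,200); b=p[2]-.0358
def circ(c,z,rr): return np.c_[c[0]+rr*np.cos(th),c[1]+rr*np.sin(th),0*th+z]
w=cv2.imread("pics/w3.png"); t=cv2.imread("pics/s3.png")
for off in (0,):
    c=p+M[:,0]*off
    for cam,im in (("wrist",w),("scene",t)):
        for z in (b,b+.024): cv2.polylines(im,[np.round(proj(cam,circ(c,z,.033))*16).astype(np.int32)],True,(0,0,255),1,0,4)
x=np.radians(16);e=np.array([np.cos(x),np.sin(x),0]);n=np.array([-e[1],e[0],0]);S=np.array([.593,-.130,0])
for z in (.085,.100):
    cv2.polylines(t,[np.round(proj("scene",[S+a*e*.012+q*n*.004+[0,0,z] for a,q in((1,1),(1,-1),(-1,-1),(-1,1))])*16).astype(np.int32)],True,(0,255,0),1,0,4)
cv2.imwrite("pics/c4.png",np.hstack([cv2.resize(w[180:380,220:420],(400,400),interpolation=2),cv2.resize(t[140:215,230:305],(400,400),interpolation=2)]))
E
```

```text
[ 0.59198183 -0.12849847  0.17526023] yaw 15.916702766459057
```

View pics/c4.png

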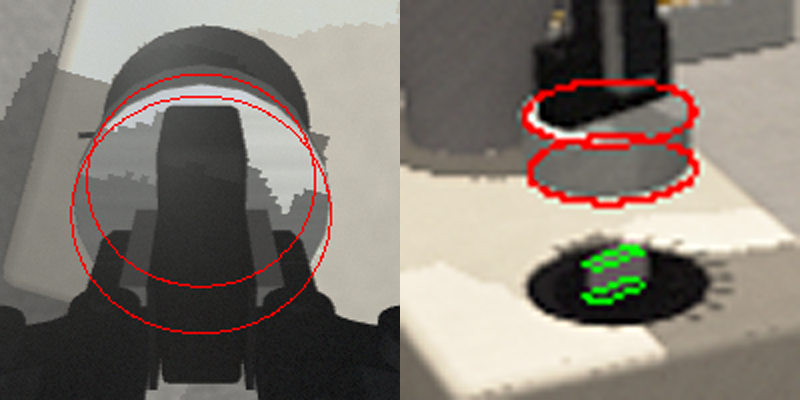

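Outlines match to within about 2 mm: the tang sits at about (0.592, −0.130) at 16°, and the knob is about 1.5 mm ahead of the TCP along tool x. I'll correct for that and lower.

Emit:
apply_moves --moves '[[1, [-0.04, 0.03, 0.15], [0, 0, 0]], [1, [0, 0, 0.2], [0, 0, 0]], [1, [0, 0, 0.2], [0, 0, 0]], [1, [0, 0, 0.2], [0, 0, 0]], [1, [0, 0, 0.1], [0, 0, 0]], [1, [0, 0, 0.1], [0, 0, 0]], [1, [0, 0, 0.05], [0, 0, 0]], [1, [0, 0, 0.05], [0, 0, 0]]]'

```text
time: 7.62
position: [0.5908, -0.1301, 0.133]
tcp_rot: [-3.111, -0.435, 0.0]
ft_force: [0.4, 0.4, -0.1]
grip_width: 0.0167
grasp_force: 59.2
```

The underside is already below the tang's top with no force, so the slot has caught. Now I push home.

Emit:
apply_moves --moves '[[1, [0, 0, 0.06], [0, 0, 0]], [1, [0, 0, 0.06], [0, 0, 0]], [1, [0, 0, 0.06], [0, 0, 0]], [1, [0, 0, 0.06], [0, 0, 0]], [1, [0, 0, 0.05], [0, 0, 0]], [1, [0, 0, 0.04], [0, 0, 0]], [1, [0, 0, 0], [0, 0, 0]], [1, [0, 0, 0], [0, 0, 0]]]'

```text
time: 8.28
position: [0.5909, -0.1302, 0.1208]
tcp_rot: [3.111, 0.434, 0.001]
ft_force: [-2.6, -0.4, 4.4]
grip_width: 0.0165
grasp_force: 59.7
```

Emit:
apply_moves --moves '[[1, [0, 0, 0.03], [0, 0, 0]], [1, [0, 0, 0.03], [0, 0, 0]], [1, [0, 0, 0], [0, 0, 0]], [1, [0, 0, 0], [0, 0, 0]], [1, [0, 0, 0], [0, 0, 0]], [1, [0, 0, 0], [0, 0, 0]], [1, [0, 0, 0], [0, 0, 0]], [1, [0, 0, 0], [0, 0, 0]]]'

```text
time: 8.95
position: [0.5909, -0.1302, 0.1208]
tcp_rot: [3.111, 0.434, 0.003]
ft_force: [-5.7, 0.4, 17.4]
grip_width: 0.0167
grasp_force: 61.7
```

Emit:
apply_moves --moves '[[1, [0, 0, -0.05], [0, 0, 0]], [1, [0, 0, 0], [0, 0, 0]], [-1, [0, 0, 0], [0, 0, 0]], [-1, [0, 0, 0], [0, 0, 0]], [-1, [0, 0, 0], [0, 0, 0]], [-1, [0, 0, 0], [0, 0, 0]], [-1, [0, 0, 0], [0, 0, 0]], [-1, [0, 0, 0], [0, 0, 0]]]'

```text
time: 9.62
position: [0.5907, -0.1301, 0.1194]
tcp_rot: [-3.111, -0.434, 0.001]
ft_force: [0.2, -0.1, 0.4]
grip_width: 0.0849
grasp_force: 0.0
```

Emit:
apply_moves --moves '[[-1, [0, 0, 0], [0, 0, 0]], [-1, [0, 0, 0], [0, 0, 0]], [-1, [0, 0, -0.2], [0, 0, 0]], [-1, [0, 0, -0.5], [0, 0, 0]], [-1, [0, 0, -0.7], [0, 0, 0]], [-1, [0, 0, -0.8], [0, 0, 0]], [-1, [0, 0, -0.5], [0, 0, 0]], [-1, [0, 0, -0.2], [0, 0, 0]]]'

```text
time: 10.28
position: [0.5927, -0.1306, 0.2403]
tcp_rot: [3.109, 0.434, 0.01]
ft_force: [0.9, -0.5, -0.1]
grip_width: 0.0853
grasp_force: 0.0
```

Emit:
apply_moves --moves '[[-1, [-0.5, 0, 0], [0, 0, 0]], [-1, [-0.5, 0, 0], [0, 0, 0]], [-1, [-0.5, 0, 0], [0, 0, 0]], [-1, [-0.5, 0, 0], [0, 0, 0]], [-1, [-0.2, 0, 0], [0, 0, 0]], [-1, [0, 0, 0], [0, 0, 0]], [-1, [0, 0, 0], [0, 0, 0]], [-1, [0, 0, 0], [0, 0, 0]]]'

```text
time: 10.95
position: [0.5073, -0.1542, 0.2356]
tcp_rot: [3.111, 0.435, 0.002]
ft_force: [0.4, -0.0, 0.0]
grip_width: 0.0854
grasp_force: 0.0
```

```bash
python3 - <<'E'
from h import *
s=readout.state(); print(s["time"],s["position"],s["ft_force"])
w=viewer.grab_frame("wrist"); t=viewer.grab_frame("scene")
cv2.imwrite("pics/c5.png",np.hstack([cv2.resize(w[:,120:520],(400,480)),cv2.resize(t[140:240,190:290],(400,400))[:480] if 0 else cv2.resize(t[120:240,200:300],(400,480),interpolation=2)]))
k=viewer.calibration("scene")
print([(np.round(d["bbox"]),round(d["p"],2),ray("scene",d["bbox"][:2],.113)) for d in viewer.search_frame("scene","bar_knob_centre")])
E
```

```text
10.95 [ 0.50731255 -0.15419699  0.23564172] [ 0.39543058 -0.00569969  0.04408992]
[(array([272., 183.,  34.,  38.]), 0.88, array([ 0.58851072, -0.12569725,  0.113     ])), (array([264., 325.,  44.,  49.]), 0.79, array([0.78727094, 0.29068975, 0.113     ])), (array([281., 280.,  38.,  34.]), 0.59, array([0.72350061, 0.20765464, 0.113     ]))]
```

View pics/c5.png

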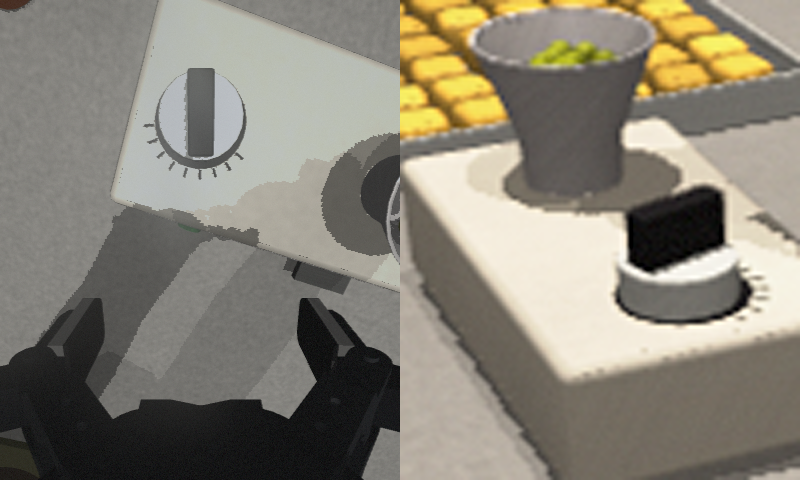

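The knob sits flat on the deck, upright over the dial disc (scene pixel 272,183), and the gripper is clear.

```bash
python3 -c "
from rig import r
print(r.hand_in())"
```

```text
the job is handed in; nothing more can be done
None
```

The bar-grip knob is pushed home on the mill's shaft and released, the round and cross knobs were never touched, and the job is handed in at about 11 s (no verdict was returned).

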